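# Set the reference blade and hold the sprung cage arm at its stop

### The arm

A 6-joint arm with a two-finger parallel gripper is mounted at the origin on the work surface. World frame = base frame: x ahead of the robot, y to its left, z up, the work surface at z = 0. Lengths are in mm, angles in degrees, forces in N, time in s.
With the tool pointing down it reaches from about 375 to 925 mm from the base axis. Payload 5.7 kg.
Tool frame: the origin (TCP) lies on the centre line of the jaws, within the pads' length; the fingertips stand 8 mm ahead of it and the grasp point (between the pads) lies 11 mm behind it; x points along the fingers, z is the direction in which the jaws open and shut, and the axes are right-handed (so a half turn about x gives the same grasp; the last joint's range is limited). The gripper opens to 85 mm and grips with 20 to 120 N. Pads are 22 mm wide; open, the fingers measure 114 mm over their backs; the gripper's body (76 mm by 85 mm) begins 54 mm behind the grasp point. The pads swing forward as they close: fully open they stand 13 mm farther back than shut.
Start: joints at [60.098, 20.558, 86.54, -0, 72.909, -6.595], TCP at [237.394, 551.007, 239.267] pointing down, gripper open.
Joint ranges: [-170.27, 170.27], [-57.76, 135], [12.27, 136.19], [-55.21, 235.2], [11.17, 155.16], [-170.74, 170.74]. Speed limits (degrees/s): [136.94, 136.94, 180, 180, 180, 180].

### API

Orientations are given as a 3x3 rotation matrix whose columns are the frame's x, y, z axes.
In Python, from workcell import status, viewer, arm gives the robot as it stands. The module is installed in compiled form; this text tells all that it offers.
- The arm moves only by the tool arm_command, never from a script. Its argument "moves" is a list that holds one entry, the list of rows, each a list of 5 numbers: the shift along the tool's x, y, z in mm, then the turn about the tool's x in rad, then the finger opening in mm, from 0 to 85.4. A call has 1 to 8 rows; each row shifts and turns the pose as measured when the row begins, along the tool's axes as they then stand; what a row does not reach is not made up. A row lasts 1/12 s, in which the tool goes at most 41.7 mm and 7.16 degrees, less where a joint would pass 70% of its speed; a pose out of reach is approached as far as the arm can. A call is refused whole if a number of a shift passes 41.7 or a number of a turn 0.125, either way. A call with a gripper value outside its range is refused whole. The fingers move at their own pace and stop on an object; the grip force is fixed at half the most. Time passes only in rows, so rows that do not move let the fingers close. It gives the time, the measured TCP pose, the force and the opening at its end, in the units of the state.
- status.sense(): the state, without advancing time (a new reading comes with each control period).
- viewer.capture(name): name is "scene" or "side" or "wrist"; returns a dict with "frame" (384x512x3 uint8, red, green, blue), "fx", "fy", "cx", "cy" (pixels), "origin" and "attitude" of the camera in the world; the wrist camera has in their place "mount" (4x4, takes a point from camera to tool coordinates, whose origin is the TCP and whose axes are the tool frame's). Camera axes: x right, y up, looking along -z (the intrinsics and any distortion apply to the point x, -y, -z); pixel columns grow to the right and rows downward; lengths in mm; the calibration is good to about 2 mm. A picture is of the moment at which its call begins: read the wrist's pose just before it. There is no depth.
- arm.sign_off(): hands the job in, once; it reports no verdict.
Trained networks look in the newest picture that a camera, given by its name, has taken for a name from the list of things; names that differ only in an ending like _2 or _b are one class to them, and where a whole thing is asked for, a point or a joint stands for the part that bears it (a point fixed in the world has none). Each returns a list of dicts, best first, with "p" (0 to 1); they miss things now and then, are a little off and sometimes report something else, mostly with a low value. They report only what shows in the picture. A call takes as long as a camera call. They do not tell look-alikes from the thing itself.
- viewer.spot_in(camera, query): "point" ([x, y, z] in mm, in world coordinates, good to about 4 mm: the middle of the surface that is visible of it).
The state is a dict: "time_s": time; "q": joint angles; "dq": joint speeds; "joint_torque": joint torques, N m; "tool_pos": TCP position; "ee_rot": TCP orientation; "ft_force": force on the tool from outside, world axes, zero at the start; "torque": the same for the moment, N m; "gripper_width": finger opening in mm.
Only numpy, scipy, OpenCV 4.12 (cv2) and the standard library are available. Lean on these libraries where they do the work, as an engineer would, in place of code of your own. Each camera call takes 0.05 s, during which the arm holds its last target.

### The job

Slide the red-handled reference blade into the slot of the aluminium block on the inspection fixture until it is fully home, with its handle against the block, and let go of it. Then, with the gripper fingers on the orange pin, swing the spring-loaded cage arm round to its end stop so it can be measured against the blade, and finish while still holding it there: the spring pulls it back if you let go. Leave the yellow-handled blade and the other things on the table where they are.

Things in the scene. Friction and masses are not known exactly. Their poses are not given: they have to be found in the camera images.
- fixture: bolted-down inspection fixture: dark steel plate 220 (x) x 200 (y) x 12 mm. Origin: centre of its underside, on the table; place and yaw vary. Aluminium slotted block on it at x 11 to 69, y -100 to -50 mm, top 44 mm above the table. Black pivot body and aluminium hanger tab (top 50 mm above the table) at x -105 to -25, y -20 to 20 mm
- slot_mouth (a point): centre of the lower edge of the slot's mouth in the block's front (-y) face, at x 40, y -100, z 22 mm of the fixture; same axes. The slot is a level letterbox 30 mm wide (x) and 10 mm high (22 to 32 mm above the table), running 50 mm right through the block; the blade goes in along +y
- ref_blade: loose tool, about 70 g, flat on the table: steel blade 24 wide, 65 long, 4 mm thick, along +y; red handle 16 wide, 80 long, 18 mm high, along -y; undersides level. Origin: underside at the shoulder where they meet; centre of mass within 15 mm of it. Fully home, the origin lies at point slot_mouth, the blade's end sticks out 15 mm behind the block, and it rests there by itself
- cage (a joint): angle of the cage arm about its upright pivot, rad: 0 = at rest, arm pointing 1.2 rad counter-clockwise (from above) from the fixture's +x; grows as it swings clockwise; 1.2 = the end stop, a hard limit at a small brass peg, arm along the fixture's +x. The spring always pulls back to 0: 3 N at the pin at rest, 6 N at the stop
- cage_pin (a point): point on the axis of the orange upright pin at the cage arm's free end, 85 mm from the pivot axis, 65 mm above the table. The pin is round, 14 mm thick, free to grip from 44 to 85 mm above the table; beneath it (36 to 44 mm) is a black toothed wheel 41 mm in diameter
- cage_pivot (a point): point on the cage arm's upright pivot axis, at x = -45, y = 0 mm of the fixture, 65 mm above the table (clear air: the pivot body's top is 46 mm above the table)
- feeler: bystander, loose: yellow-handled narrow blade, handle as on the reference blade (16 x 80 x 18 mm), blade 12 wide x 60 x 4 mm. Origin and axes as for the reference blade; the two may change places
- ring_gauge: bystander, loose: steel ring 60 mm outside, 32 mm inside, 18 mm high, flat on the table; origin: centre of the underside
- gauge_block: bystander, loose: steel block 35 x 50 x 30 mm high; origin: centre of the underside
- spare_wheel: bystander, loose: black pulley wheel 42 mm in diameter, 12 mm high, flat on the table; origin: centre of the underside
Not all that is in view belongs to the job. Leave any black or purple look-alike of the ref_blade alone.

How it is judged:
By the outcome, as a careful person would: the job done as asked, in the order asked, and still so for the second after the job is handed in, while the arm keeps its last pose, push and grip.
It also fails if it takes over 53 s, if anything falls off the work surface, if the arm or the gripper's body presses on something with over 40 N, if the wrist force passes 120 N, or if a joint passes its speed limit or range.

## Working session

There is one attempt and no reset: what is moved stays moved. The work goes in short steps, Python scripts to look and compute and a tool call to move; the robot and the scene stay as the last step left them, time stands still between calls to the robot, and variables do not carry over. Pictures are saved under pics/ and viewed, and the job is handed in when it is done.

Besides the shell and the picture viewer there is one more tool, called after "Emit:" by a JSON object that holds its "name" and its "arguments", one argument or row to a line. arm_command: Moves the arm, as the interface text tells. Its arguments: {"type":"object","properties":{"moves":{"type":"array"}},"required":["moves"]}

```bash
mkdir -p pics; cat > h.py <<'E'
import numpy as np,cv2,json
from workcell import status,viewer,arm
def cap(n,f):
    s=status.sense(); c=viewer.capture(n)
    cv2.imwrite('pics/'+f+'.png',c['frame'][:,:,::-1])
    if 'mount' in c:
        T=np.eye(4);T[:3,:3]=s['ee_rot'];T[:3,3]=s['tool_pos'];M=T@np.array(c['mount']);R=M[:3,:3];o=M[:3,3]
    else:
        R=np.array(c['attitude']);o=np.array(c['origin'])
    np.savez('pics/'+f+'.npz',R=R,o=o,k=[c['fx'],c['fy'],c['cx'],c['cy']])
    return c
def pix(f,u,v,z):
    d=np.load('pics/'+f+'.npz');fx,fy,cx,cy=d['k']
    r=d['R']@np.array([(u-cx)/fx,-(v-cy)/fy,-1]);o=d['o'];t=(z-o[2])/r[2];return o+t*r
def proj(f,p):
    d=np.load('pics/'+f+'.npz');fx,fy,cx,cy=d['k']
    c=d['R'].T@(np.array(p)-d['o']);return [cx+fx*c[0]/-c[2],cy-fy*c[1]/-c[2]]
E
python3 - <<'E'
from h import *
np.set_printoptions(precision=2,suppress=True)
s=status.sense();print({k:np.round(v,3).tolist() for k,v in s.items()})
for n in ['scene','side','wrist']:
    c=cap(n,n+'0'); print(n,[k for k in c],c['fx'],c.get('origin'),c.get('attitude'),c.get('mount'), {k:c[k] for k in c if 'dist' in k})
    for q in ['fixture','ref_blade','feeler','cage','cage_pin','ring_gauge','gauge_block','spare_wheel']:
        print(q,[(np.round(d['point']).tolist(),round(d['p'],2)) for d in viewer.spot_in(n,q)])
E
```

```text
{'time_s': 0.0, 'q': [60.098, 20.598, 86.601, 0.0, 72.909, -6.596], 'dq': [0.009, 0.039, -0.044, -0.019, 0.006, -0.046], 'joint_torque': [0.001, -52.761, -27.862, -0.0, 0.013, -0.0], 'tool_pos': [237.054, 550.431, 238.44], 'ee_rot': [[-0.001, -0.918, 0.396], [-0.002, 0.396, 0.918], [-1.0, 0.0, -0.002]], 'ft_force': [-0.007, -0.95, -0.147], 'torque': [0.037, -0.083, 0.009], 'gripper_width': 85.43}
scene ['frame', 'fx', 'fy', 'cx', 'cy', 'origin', 'attitude'] 412.3152257280412 [1156.39 -332.44  806.9 ] [[ 0.36 -0.71  0.6 ]
 [ 0.93  0.28 -0.24]
 [ 0.    0.65  0.76]] None {}
fixture [([573.0, 151.0, 9.0], 0.96)]
ref_blade [([624.0, -230.0, 4.0], 0.9), ([760.0, -257.0, 4.0], 0.71), ([319.0, -245.0, 8.0], 0.62)]
feeler [([467.0, -288.0, 10.0], 0.92), ([575.0, 147.0, 13.0], 0.17)]
cage [([548.0, 212.0, 42.0], 0.96), ([627.0, -229.0, 9.0], 0.63)]
cage_pin [([549.0, 215.0, 36.0], 0.9)]
ring_gauge [([756.0, -99.0, 20.0], 0.85)]
gauge_block [([394.0, -27.0, 30.0], 0.84)]
spare_wheel [([620.0, -426.0, 13.0], 0.79)]
side ['frame', 'fx', 'fy', 'cx', 'cy', 'origin', 'attitude'] 436.2725387697941 [ 341.96 -796.34  749.26] [[ 0.96  0.21 -0.2 ]
 [-0.29  0.64 -0.71]
 [-0.02  0.74  0.68]] None {}
fixture [([551.0, 140.0, 11.0], 0.81)]
ref_blade [([759.0, -266.0, 8.0], 0.79), ([620.0, -232.0, 6.0], 0.72), ([313.0, -242.0, 12.0], 0.57), ([608.0, -423.0, 13.0], 0.24)]
feeler [([461.0, -301.0, 18.0], 0.91)]
cage []
cage_pin [([551.0, 216.0, 41.0], 0.65), ([464.0, -300.0, 18.0], 0.51)]
ring_gauge [([755.0, -105.0, 19.0], 0.9)]
gauge_block []
spare_wheel [([608.0, -424.0, 14.0], 0.65)]
wrist ['frame', 'fx', 'fy', 'cx', 'cy', 'mount'] 269.71693397524206 None None [[  -0.      0.3    -0.95 -133.42]
 [   0.      0.95    0.3    77.37]
 [   1.      0.     -0.      0.88]
 [   0.      0.      0.      1.  ]] {}
fixture [([462.0, 170.0, 17.0], 0.72)]
ref_blade []
feeler []
cage []
cage_pin []
ring_gauge []
gauge_block []
spare_wheel []
```

View pics/scene0.png

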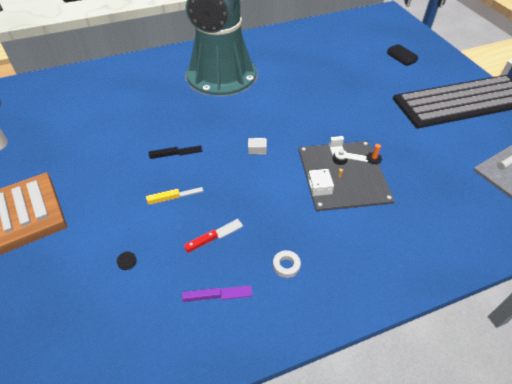

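View pics/side0.png

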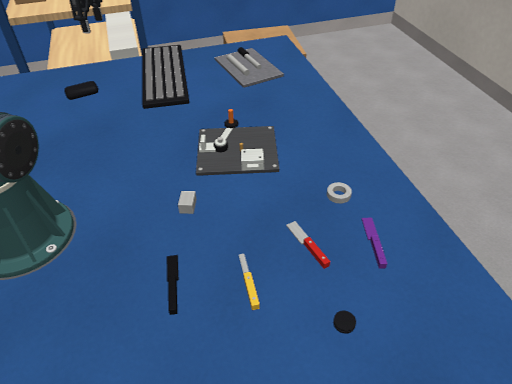

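View pics/wrist0.png

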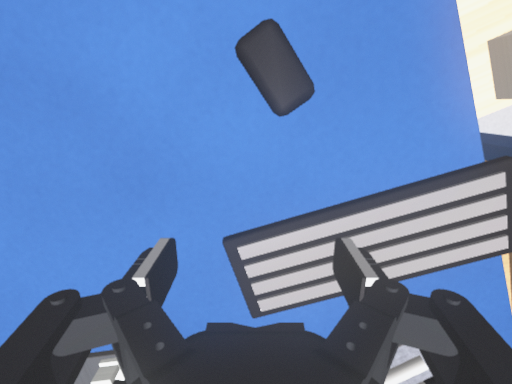

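Scene: red blade at about (215,236), tip at (241,225), fixture plate (303-390,145-207), slotted block (321,182), orange pin (377,151). I'll enlarge the crops to read precise pixels.

```bash
python3 - <<'E'
import cv2
def crop(f,x,y,w,h,s,o):
    i=cv2.imread(f'pics/{f}.png')[y:y+h,x:x+w];cv2.imwrite(f'pics/{o}.png',cv2.resize(i,None,fx=s,fy=s,interpolation=cv2.INTER_CUBIC))
crop('scene0',290,125,115,95,6.5,'c1')
crop('side0',185,100,110,85,7,'c2')
crop('scene0',175,210,80,50,8,'c3')
crop('side0',275,210,70,65,8,'c4')
E
```

```text
(no output)
```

View pics/c1.png

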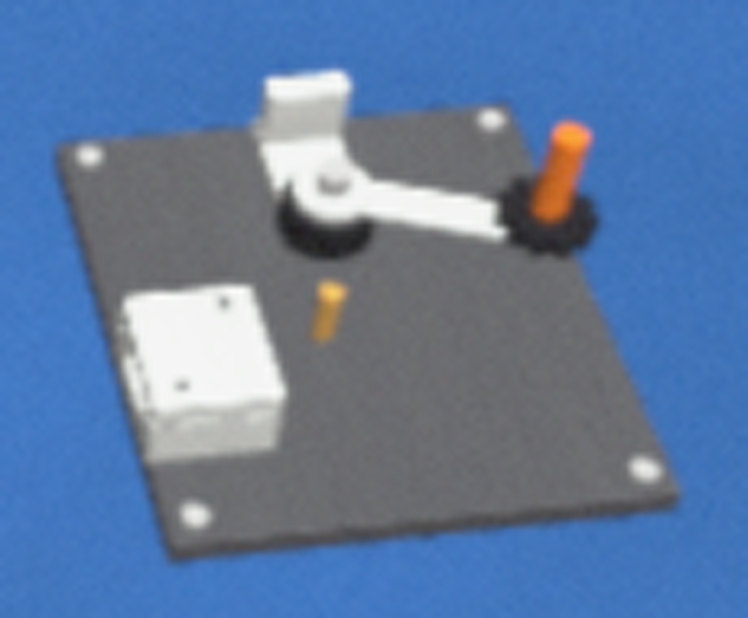

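View pics/c2.png

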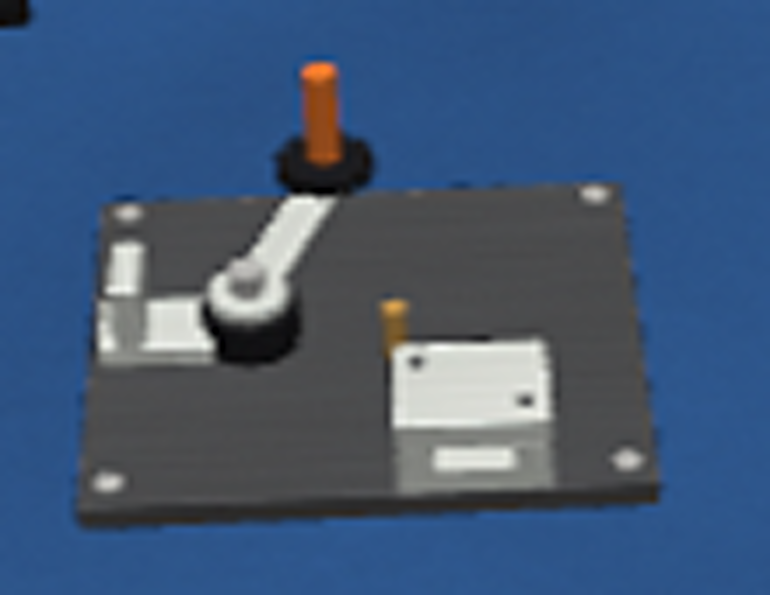

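View pics/c3.png

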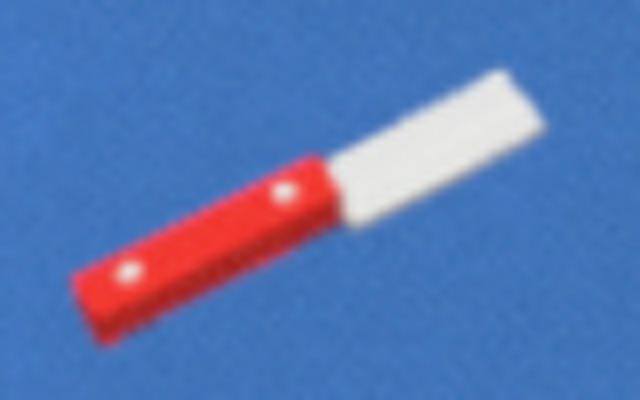

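View pics/c4.png

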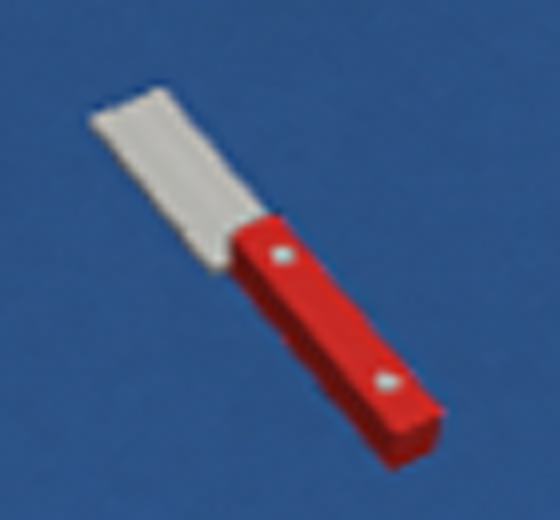

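```bash
cat > fit.py <<'E'
from h import *
from scipy.optimize import least_squares
def W(p,P):
    c,s=np.cos(p[2]),np.sin(p[2]);P=np.array(P,float);return np.c_[p[0]+c*P[:,0]-s*P[:,1],p[1]+s*P[:,0]+c*P[:,1],P[:,2]]
def fit(obs,x0):
    # obs: list (view, P, uv)
    def r(p): return np.ravel([np.array(proj(f,W(p,[P])[0]))-uv for f,P,uv in obs])
    s=least_squares(r,x0,x_scale=[100,100,1],loss='soft_l1');return s.x,r(s.x).reshape(-1,2)
E
python3 - <<'E'
from fit import *
np.set_printoptions(precision=1,suppress=True)
f=lambda ox,oy,s,u,v:np.array([ox+(u+.5)/s-.5,oy+(v+.5)/s-.5])
A=lambda u,v:f(290,125,6.5,u,v);B=lambda u,v:f(185,100,7,u,v);C=lambda u,v:f(175,210,8,u,v);D=lambda u,v:f(275,210,8,u,v)
o1=[('scene0',P,A(*uv)) for P,uv in [((-110,-100,12),(58,150)),((-110,100,12),(507,107)),((110,100,12),(680,494)),((110,-100,12),(172,543)),((11,-100,44),(122,298)),((11,-50,44),(248,288)),((69,-50,44),(287,393)),((69,-100,44),(155,410))]]
o2=[('side0',P,B(*uv)) for P,uv in [((-110,-100,12),(80,510)),((-110,100,12),(103,205)),((110,100,12),(620,187)),((110,-100,12),(660,487)),((11,-100,44),(392,428)),((69,-100,44),(551,424)),((69,-50,44),(546,342)),((11,-50,44),(394,345))]]
for o in (o1,o2,o1+o2):
    p,r=fit(o,[570,150,0]);print(p,np.degrees(p[2]),np.abs(r).max(0))
    print(r.tolist() if len(o)>8 else '')
print('slot',W(p,[(40,-100,22)]),'pivot',W(p,[(-45,0,65)]))
b1=[('scene0',P,C(*uv)) for P,uv in [((-12,65,4),(503,68)),((12,65,4),(546,125)),((-8,-80,18),(72,278)),((8,-80,18),(105,322)),((-8,0,18),(318,154)),((8,0,18),(342,193))]]
b2=[('side0',P,D(*uv)) for P,uv in [((-12,65,4),(92,120)),((12,65,4),(163,88)),((-8,-80,18),(392,437)),((8,-80,18),(445,411)),((-8,0,18),(232,236)),((8,0,18),(284,216))]]
for o in (b1,b2,b1+b2):
    p,r=fit(o,[630,-220,.5]);print(p,np.degrees(p[2]),np.abs(r).max(0))
E
```

```text
[558.3 155.5  -0.2] -14.004884364815329 [0.7 1.1]

[557.9 155.   -0.2] -14.20812079803387 [0.8 0.6]

[558.1 155.5  -0.2] -14.090030048415105 [0.7 1.2]
[[-0.49761455761125717, -1.2209582142341446], [0.1960301863729228, -0.689972999696522], [0.5428746717688568, 0.23186230783431938], [-0.44829846951688523, 0.6655590667573961], [0.02082956564277083, -0.18393804881964115], [-0.04796761396153215, -0.43080924456901926], [-0.3439263141614788, 0.5637539007814496], [-0.04412659618424186, -0.12718546660104835], [-0.7112588495157581, 0.0044686741088355575], [-0.14790681999187427, -0.3001296236378437], [0.3617815449239288, -0.7824888093470861], [0.3778750739422776, -0.335396886509983], [0.47123121781132227, 0.2028371355094407], [0.2816393557275205, -0.18808951139797614], [-0.1034390304698718, -0.2601737749720314], [-0.19901482418379146, 0.2304807794676833]]
slot [[572.5  48.7  22. ]] pivot [[514.4 166.4  65. ]]
[ 618.8 -214.6    0.2] 12.457831337451166 [0.7 0.4]
[ 618.4 -215.5    0.2] 11.170155336940587 [0.7 0.6]
[ 618.6 -215.     0.2] 11.700810151985563 [1.2 0.8]
```

Emit:
{"name": "arm_command", "arguments": {
  "moves": [
    [[0, -31, -26.5, 0, 60], [0, -31, -26.5, 0, 60], [0, -31, -26.5, 0, 60], [0, -31, -26.5, 0, 60], [0, -31, -26.5, 0, 60], [0, -31, -26.5, 0, 60], [0, -31, -26.5, 0, 60], [0, -31, -26.5, 0, 60]]
  ]
}}

```text
time_s: 2.02
tool_pos: [383.4, 258.7, 238.6]
ee_rot: [[0.003, -0.924, 0.383], [0.008, 0.383, 0.924], [-1.0, -0.0, 0.008]]
ft_force: [0.4, 0.2, 0.1]
gripper_width: 60.1
```

```bash
cat > plan.py <<'E'
from h import *
def plan(target,zang,w,n=None,step=40):
    """rows to reach target TCP and tool-z heading zang (deg, tool down)"""
    s=status.sense();p=np.array(s['tool_pos']);R=np.array(s['ee_rot']);a=np.degrees(np.arctan2(R[1,2],R[0,2]))
    d=(zang-a+180)%360-180;tr=-np.radians(d);D=np.array(target)-p
    n=n or int(max(1,np.ceil(np.linalg.norm(D)/step),np.ceil(abs(tr)/.12)))
    rows=[]
    for i in range(n):
        al=np.radians(a+d*i/n);z=np.array([np.cos(al),np.sin(al),0]);x=np.array([0,0,-1.]);y=np.cross(z,x)
        v=D/n;rows.append([round(float(v@x),1),round(float(v@y),1),round(float(v@z),1),round(float(tr/n),3),w])
    print('t',round(s['time_s'],2),'pos',np.round(p,1),'ang',round(a,1),'turn',round(d,1),'n',n);
    for i in range(0,n,8):print(rows[i:i+8])
E
python3 -c "
from plan import *
plan([624.3,-242.4,140],11.7,60)"
```

```text
t 2.02 pos [383.4 258.7 238.6] ang 67.5 turn -55.8 n 15
[[6.6, -27.6, -24.7, 0.065, 60], [6.6, -29.2, -22.9, 0.065, 60], [6.6, -30.6, -20.9, 0.065, 60], [6.6, -31.9, -18.9, 0.065, 60], [6.6, -33.0, -16.8, 0.065, 60], [6.6, -34.1, -14.6, 0.065, 60], [6.6, -34.9, -12.4, 0.065, 60], [6.6, -35.7, -10.1, 0.065, 60]]
[[6.6, -36.2, -7.7, 0.065, 60], [6.6, -36.7, -5.4, 0.065, 60], [6.6, -36.9, -3.0, 0.065, 60], [6.6, -37.1, -0.6, 0.065, 60], [6.6, -37.0, 1.8, 0.065, 60], [6.6, -36.8, 4.2, 0.065, 60], [6.6, -36.5, 6.6, 0.065, 60]]
```

Emit:
{"name": "arm_command", "arguments": {
  "moves": [
    [[6.5, -27.5, -24.5, 0.065, 60], [6.5, -29, -23, 0.065, 60], [6.5, -30.5, -21, 0.065, 60], [6.5, -32, -19, 0.065, 60], [6.5, -33, -17, 0.065, 60], [6.5, -34, -14.5, 0.065, 60], [6.5, -35, -12.5, 0.065, 60], [6.5, -35.5, -10, 0.065, 60]]
  ]
}}

```text
time_s: 2.68
tool_pos: [516.0, -24.1, 187.3]
ee_rot: [[0.014, -0.592, 0.806], [0.01, 0.806, 0.592], [-1.0, -0.001, 0.017]]
ft_force: [0.3, 1.3, -0.0]
gripper_width: 59.9
```

Emit:
{"name": "arm_command", "arguments": {
  "moves": [
    [[6.5, -36, -7.5, 0.065, 60], [6.5, -36.5, -5.5, 0.065, 60], [6.5, -37, -3, 0.065, 60], [6.5, -37, -0.5, 0.065, 60], [6.5, -37, 2, 0.065, 60], [6.5, -37, 4, 0.065, 60], [6.5, -36.5, 6.5, 0.065, 60], [0, 0, 0, 0, 60]]
  ]
}}

```text
time_s: 3.35
tool_pos: [626.9, -282.7, 137.8]
ee_rot: [[0.02, -0.145, 0.989], [0.006, 0.989, 0.145], [-1.0, 0.003, 0.02]]
ft_force: [1.5, -0.6, -0.2]
gripper_width: 60.0
```

```bash
python3 - <<'E'
from plan import *
plan([624.3,-242.4,11],11.7,60)
cap('wrist','wrist1')
for P in [(618.6,-215,18)]: print(proj('wrist1',P))
E
```

```text
t 3.35 pos [ 626.9 -282.7  137.8] ang 8.4 turn 3.3 n 4
[[31.7, 10.1, 0.8, -0.015, 60], [31.7, 10.0, 1.0, -0.015, 60], [31.7, 10.0, 1.1, -0.015, 60], [31.7, 10.0, 1.3, -0.015, 60]]
[np.float64(253.31816605660507), np.float64(115.48923026759805)]
```

View pics/wrist1.png

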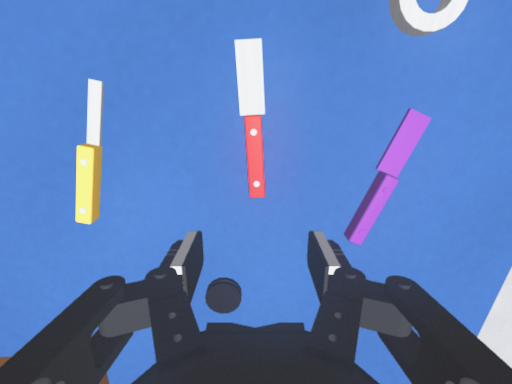

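Wrist view: red handle's shoulder is at (253,115), matching the predicted (253.3,115.5); tip at (249,39), handle end at (257,197). Next I'll refine the yaw.

```bash
python3 - <<'E'
from fit import *
from plan import plan
o=[('wrist1',P,np.array(uv,float)) for P,uv in [((-12,65,4),(235,40)),((12,65,4),(261,38)),((-12,0,4),(239,115)),((12,0,4),(265,114)),((-8,-80,18),(250,197)),((8,-80,18),(265,196.5)),((-8,0,18),(245,116)),((8,0,18),(262,115.5))]]
p,r=fit(o,[618,-215,.2]);print(p,np.degrees(p[2]),r.round(1).tolist())
p=[(618.6+p[0])/2,(-215+p[1])/2,p[2]]
t=W(p,[(0,-28,0)])[0];print(t)
plan([t[0],t[1],11],np.degrees(p[2]),50)
E
```

```text
[ 6.18087825e+02 -2.14837822e+02  2.04342157e-01] 11.70794315348178 [[-0.4, -0.6], [0.6, -0.2], [1.1, 0.4], [0.1, -0.1], [-0.4, 1.8], [0.7, 1.3], [-1.0, -0.2], [-0.4, -0.8]]
[ 624.02575763 -242.33636205    0.        ]
t 3.4 pos [ 625.5 -279.7  138. ] ang 8.5 turn 3.2 n 4
[[31.7, 9.3, 1.0, -0.014, 50], [31.7, 9.3, 1.2, -0.014, 50], [31.7, 9.3, 1.3, -0.014, 50], [31.7, 9.2, 1.4, -0.014, 50]]
```

Emit:
{"name": "arm_command", "arguments": {
  "moves": [
    [[20, 9.5, 1, -0.014, 50], [20, 9.5, 1, -0.014, 50], [20, 9.5, 1, -0.014, 50], [20, 9.5, 1, -0.014, 50], [5, 0, 0, 0, 50], [0, 0, 0, 0, 50]]
  ]
}}

```text
time_s: 3.9
tool_pos: [624.3, -238.2, 52.3]
ee_rot: [[0.019, -0.208, 0.978], [0.008, 0.978, 0.207], [-1.0, 0.004, 0.021]]
ft_force: [0.6, -0.5, -0.6]
gripper_width: 49.8
```

```bash
python3 - <<'E'
from plan import *
plan([624,-242.3,11],11.7,50,2)
print(status.sense()['ee_rot'])
E
```

```text
t 3.9 pos [ 624.3 -238.2   52.3] ang 12.0 turn -0.3 n 2
[[20.7, -2.0, -0.6, 0.002, 50], [20.7, -2.0, -0.6, 0.002, 50]]
[[ 0.01937669 -0.20755694  0.97803101]
 [ 0.00836917  0.97821407  0.20742998]
 [-0.99977723  0.004166    0.02069163]]
```

Emit:
{"name": "arm_command", "arguments": {
  "moves": [
    [[15, -2, -0.7, 0, 50], [13, -2, -0.7, 0, 50], [12, 0, 0, 0, 50], [0, 0, 0, 0, 50]]
  ]
}}

```text
time_s: 4.23
tool_pos: [626.5, -242.2, 14.5]
ee_rot: [[0.023, -0.209, 0.978], [0.006, 0.978, 0.209], [-1.0, 0.001, 0.024]]
ft_force: [-0.6, 0.0, -1.1]
gripper_width: 49.6
```

Emit:
{"name": "arm_command", "arguments": {
  "moves": [
    [[3, 0, -2.5, 0, 50], [0, 0, 0, 0, 50], [0, 0, 0, 0, 10], [0, 0, 0, 0, 10], [0, 0, 0, 0, 10], [0, 0, 0, 0, 10], [0, 0, 0, 0, 10], [0, 0, 0, 0, 10]]
  ]
}}

```text
time_s: 4.9
tool_pos: [625.8, -244.7, 14.5]
ee_rot: [[0.028, -0.208, 0.978], [0.004, 0.978, 0.208], [-1.0, -0.002, 0.028]]
ft_force: [0.2, 1.0, -0.6]
gripper_width: 14.1
```

Emit:
{"name": "arm_command", "arguments": {
  "moves": [
    [[0, 0, 0, 0, 10], [0, 0, 0, 0, 10], [0, 0, 0, 0, 10]]
  ]
}}

```text
time_s: 5.15
tool_pos: [625.8, -244.6, 14.5]
ee_rot: [[0.028, -0.208, 0.978], [0.004, 0.978, 0.208], [-1.0, -0.002, 0.028]]
ft_force: [-0.6, 0.9, -0.3]
gripper_width: 14.1
```

```bash
python3 - <<'E'
from plan import *
plan([544.4,-63.3,75],-14.1,10)
E
```

```text
t 5.15 pos [ 625.8 -244.6   14.5] ang 12.0 turn -26.1 n 6
[[-10.1, 32.4, -7.0, 0.076, 10], [-10.1, 31.8, -9.4, 0.076, 10], [-10.1, 30.9, -11.8, 0.076, 10], [-10.1, 30.0, -14.1, 0.076, 10], [-10.1, 28.8, -16.3, 0.076, 10], [-10.1, 27.5, -18.5, 0.076, 10]]
```

Emit:
{"name": "arm_command", "arguments": {
  "moves": [
    [[-20, 0, 0, 0, 10], [-20, 0, 0, 0, 10], [-4, 32.5, -7, 0.076, 10], [-4, 32, -9.5, 0.076, 10], [-4, 31, -12, 0.076, 10], [-4, 30, -14, 0.076, 10], [-4, 29, -16, 0.076, 10], [0, 20, -12, 0.076, 10]]
  ]
}}

```text
time_s: 5.82
tool_pos: [549.7, -71.5, 74.5]
ee_rot: [[0.033, 0.269, 0.963], [0.001, 0.963, -0.269], [-0.999, 0.009, 0.032]]
ft_force: [-0.7, -0.5, -0.6]
gripper_width: 14.3
```

```bash
python3 - <<'E'
from plan import *
s=status.sense();print(np.round(s['ee_rot'],3),s['gripper_width'])
plan([544.4,-63.3,39.5],-14.1,10)
cap('wrist','wrist2');cap('side','side2')
E
```

```text
[[ 0.033  0.269  0.963]
 [ 0.001  0.963 -0.269]
 [-0.999  0.009  0.032]] 14.305170554037769
t 5.82 pos [549.7 -71.5  74.5] ang -15.6 turn 1.5 n 1
[[35.0, 6.5, -7.3, -0.026, 10]]
```

View pics/wrist2.png

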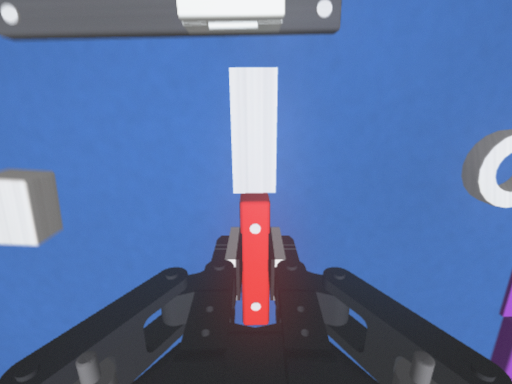

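View pics/side2.png

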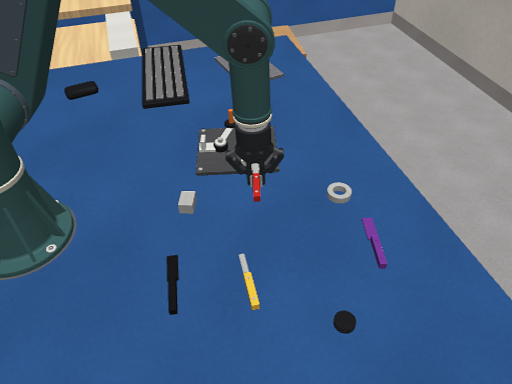

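Wrist view: the blade is held straight, tip at (230–277,68), shoulder at row 193, and the slot mouth is visible around (209–258,25).

```bash
python3 - <<'E'
import cv2
def crop(f,x,y,w,h,s,o):
    i=cv2.imread(f'pics/{f}.png')[y:y+h,x:x+w];cv2.imwrite(f'pics/{o}.png',cv2.resize(i,None,fx=s,fy=s,interpolation=cv2.INTER_CUBIC))
crop('wrist2',170,0,130,80,6,'d1')
crop('wrist2',205,180,100,150,4,'d2')
E
```

```text
(no output)
```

View pics/d1.png

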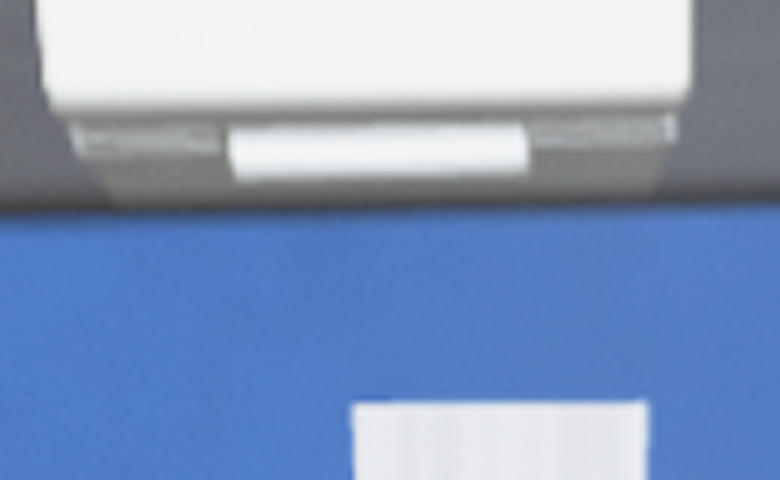

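View pics/d2.png

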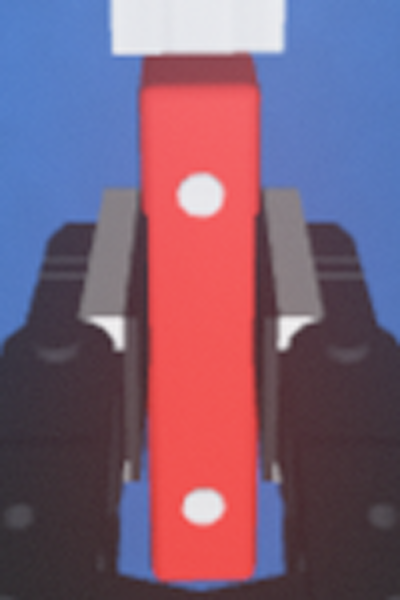

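```bash
cat > rel.py <<'E'
from fit import *
from scipy.spatial.transform import Rotation as Ro
c=lambda ox,oy,s,u,v:np.array([ox+(u+.5)/s-.5,oy+(v+.5)/s-.5])
def proj6(f,x,P): return np.array(proj(f,Ro.from_rotvec(x[3:])@np.array(P,float) if False else Ro.from_rotvec(x[3:]).apply(P)+x[:3]))
def fit6(f,obs,x0,fixz=False):
    r=lambda x:np.ravel([proj6(f,x,P)-uv for P,uv in obs])
    s=least_squares(r,x0,x_scale=[100,100,100,1,1,1],loss='soft_l1');return s.x,r(s.x).reshape(-1,2)
E
python3 - <<'E'
from rel import *
np.set_printoptions(precision=2,suppress=True)
f='wrist2'
d=lambda u,v:c(170,0,6,u,v);e=lambda u,v:c(205,180,4,u,v)
ob=[(f,P,d(*uv)) for P,uv in [((11,-100,44),(48,105)),((69,-100,44),(690,100)),((25,-100,22),(235,181)),((55,-100,22),(528,176)),((25,-100,32),(229,128)),((55,-100,32),(528,124))]]
F,r=fit(ob,[558,155.5,-.246]);print('fix',F,np.degrees(F[2]),r.tolist());m=W(F,[(40,-100,22)])[0];print(m)
bl=[((-12,65,4),d(352,403)),((12,65,4),d(648,403)),((-12,0,4),e(110,53)),((12,0,4),e(285,53)),((-8,0,18),e(140,88)),((8,0,18),e(260,88)),((-8,-80,18),e(150,580)),((8,-80,18),e(255,580))]
x,r=fit6(f,bl,[557,-43,60,0,0,-.27]);print('blade',x,np.round(r,1).tolist())
R=Ro.from_rotvec(x[3:]).as_matrix();print(R,'yaw',np.degrees(np.arctan2(-R[0,1],R[1,1])))
print('tip underside',R@[0,65,0]+x[:3])
s=status.sense();T=np.array(s['ee_rot']);print('origin in tool',T.T@(x[:3]-s['tool_pos']))
E
```

```text
fix [558.33 156.57  -0.26] -14.633576961696477 [[-0.9189000434643333, -0.06408915918639835], [1.1204632239727061, -0.1900409933883509], [-0.13896218346167188, -1.458837978536934], [0.21739760064599523, -1.1146347697681271], [-1.4156576491959925, 2.532382395098143], [0.9748706489684196, 2.7049466445695884]]
[571.77  49.71  22.  ]
blade [557.95 -42.17  59.96   0.02  -0.02  -0.27] [[0.2, 0.1], [0.1, -0.1], [0.6, 0.1], [-0.5, -0.3], [-0.8, 0.3], [0.3, -0.1], [-0.0, 0.2], [0.1, -0.2]]
[[ 0.96  0.26 -0.02]
 [-0.26  0.96 -0.02]
 [ 0.02  0.03  1.  ]] yaw -15.192663936834009
tip underside [574.98  20.54  61.59]
origin in tool [14.2  29.31  1.4 ]
```

Emit:
{"name": "arm_command", "arguments": {
  "moves": [
    [[12, 3.5, -4.5, -0.017, 10], [12, 3.5, -4.5, 0, 10], [12, 0, 0, 0, 10], [0, 0, 0, 0, 10]]
  ]
}}

```text
time_s: 6.25
tool_pos: [545.3, -61.1, 38.3]
ee_rot: [[0.036, 0.241, 0.97], [-0.001, 0.971, -0.241], [-0.999, 0.008, 0.035]]
ft_force: [-0.1, -0.0, -1.1]
gripper_width: 15.0
```

```bash
python3 - <<'E'
from rel import *
np.set_printoptions(precision=3,suppress=True)
s=status.sense();T=np.array(s['ee_rot']);print(T)
o=T@[14.2,29.3,1.4]+s['tool_pos'];print('origin est',o,'from mouth in fixture:',)
a=np.radians(-14.2);X=np.array([np.cos(a),np.sin(a)]);Y=np.array([-X[1],X[0]])
d=o[:2]-[572.2,49.2];print(X@d,Y@d,'heading',np.degrees(np.arctan2(T[1,2],T[0,2])))
cap('wrist','wrist3')
import cv2
i=cv2.imread('pics/wrist3.png')[0:150,150:350];cv2.imwrite('pics/w3.png',cv2.resize(i,None,fx=4,fy=4,interpolation=cv2.INTER_CUBIC))
E
```

```text
[[ 0.036  0.241  0.97 ]
 [-0.001  0.971 -0.241]
 [-0.999  0.008  0.035]]
origin est [554.266 -33.052  24.438] from mouth in fixture:
2.79092481025599 -84.13774328914133 heading -13.93496056914093
```

View pics/w3.png

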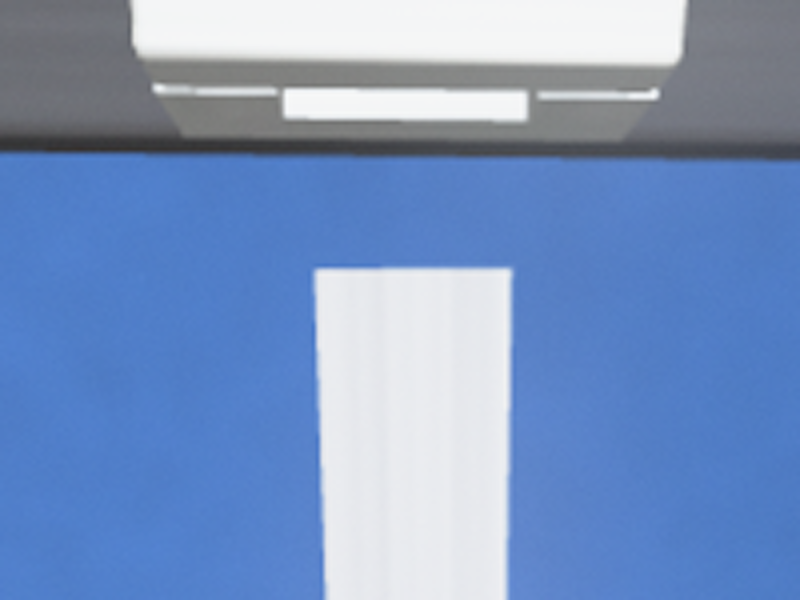

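```bash
python3 - <<'E'
from rel import *
np.set_printoptions(precision=2,suppress=True)
f='wrist3';d=lambda u,v:c(150,0,4,u,v)
ob=[(f,P,d(*uv)) for P,uv in [((11,-100,44),(136,57)),((69,-100,44),(683,65)),((25,-100,22),(285,120)),((55,-100,22),(528,122)),((11,-100,12),(183,136)),((69,-100,12),(622,140))]]
for q in (ob,ob[2:4]+ob[4:]):
    F,r=fit(q,[558,155.5,-.246]);print('fix',F,np.degrees(F[2]),r.tolist());m=W(F,[(40,-100,22)])[0];print(m)
bl=[((-12,65,4),d(315,268)),((12,65,4),d(512,268))]
s=status.sense();T=np.array(s['ee_rot']);
R=T@np.array([[0,0,-1],[0,1,0],[1,0,0.]])
for yo in (0,):
  for P,uv in bl: print(uv,proj(f,R@P+T@[14.2,29.3,1.4]+s['tool_pos']), pix(f,*uv,30))
E
```

```text
fix [556.89 155.72  -0.24] -13.991021199079555 [[-1.4862584099225842, 0.1766040718612487], [1.2870964234688245, 0.022997563931397735], [-0.12126407260154792, -0.5627603512170936], [-0.09422443146644355, -0.3743928039405944], [0.21378212662554574, 0.3464363378839721], [0.10725174590032793, 0.5135967392342025]]
[571.53  49.01  22.  ]
fix [556.71 155.68  -0.24] -13.901528157429965 [[-0.14427464631108933, -0.47065512429821865], [-0.11943283245949488, -0.3898534044429596], [0.19692333683116203, 0.47907939300233693], [0.08646240927475901, 0.4532008984422191]]
[571.51  49.    22.  ]
[228.38  66.62] [np.float64(234.01489887279627), np.float64(68.90977869419481)] [556.22  34.31  30.  ]
[277.62  66.62] [np.float64(283.30206260367), np.float64(68.9362505446898)] [579.42  28.68  30.  ]
```

Emit:
{"name": "arm_command", "arguments": {
  "moves": [
    [[0, 8, -0.5, 0, 10], [0, 8, -0.2, 0, 10], [0, 8, 0, 0, 10], [0, 0, 0, 0, 10]]
  ]
}}

```text
time_s: 6.63
tool_pos: [553.5, -37.6, 41.0]
ee_rot: [[0.04, 0.242, 0.969], [-0.001, 0.97, -0.242], [-0.999, 0.008, 0.039]]
ft_force: [-0.3, 1.0, -1.9]
gripper_width: 14.3
```

```bash
python3 - <<'E'
from rel import *
np.set_printoptions(precision=3,suppress=True)
s=status.sense();T=np.array(s['ee_rot']);print(T,s['tool_pos'])
cap('wrist','wrist4')
import cv2
i=cv2.imread('pics/wrist4.png')[0:150,150:350];cv2.imwrite('pics/w4.png',cv2.resize(i,None,fx=4,fy=4,interpolation=cv2.INTER_CUBIC))
E
```

```text
[[ 0.04   0.242  0.969]
 [-0.001  0.97  -0.242]
 [-0.999  0.008  0.039]] [553.482 -37.633  40.958]
```

View pics/w4.png

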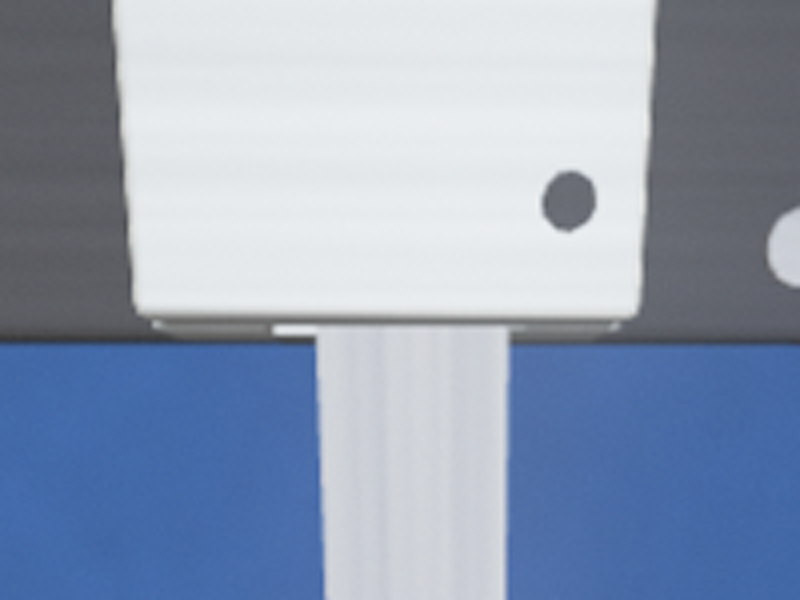

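Emit:
{"name": "arm_command", "arguments": {
  "moves": [
    [[2.5, 0, -1.5, 0, 10], [0.5, 0, 0, 0, 10]]
  ]
}}

```text
time_s: 6.85
tool_pos: [552.7, -37.1, 38.4]
ee_rot: [[0.041, 0.24, 0.97], [-0.002, 0.971, -0.241], [-0.999, 0.008, 0.041]]
ft_force: [0.1, -0.4, -0.7]
gripper_width: 14.5
```

Emit:
{"name": "arm_command", "arguments": {
  "moves": [
    [[0.3, 8, -0.6, 0, 10], [0.5, 8, -0.3, 0, 10], [0.5, 8, 0, 0, 10]]
  ]
}}

```text
time_s: 7.1
tool_pos: [558.0, -13.6, 37.4]
ee_rot: [[0.042, 0.243, 0.969], [-0.002, 0.97, -0.243], [-0.999, 0.008, 0.041]]
ft_force: [0.4, -0.1, -0.9]
gripper_width: 14.2
```

```bash
python3 - <<'E'
from rel import *
np.set_printoptions(precision=3,suppress=True)
s=status.sense();T=np.array(s['ee_rot']);print(s['tool_pos'],s['ft_force'],s['torque'])
cap('wrist','wrist5')
import cv2
i=cv2.imread('pics/wrist5.png')[50:250,150:350];cv2.imwrite('pics/w5.png',cv2.resize(i,None,fx=3,fy=3,interpolation=cv2.INTER_CUBIC))
E
```

```text
[557.997 -13.607  37.393] [ 0.443 -0.065 -0.892] [-0.067 -0.007  0.003]
```

View pics/w5.png

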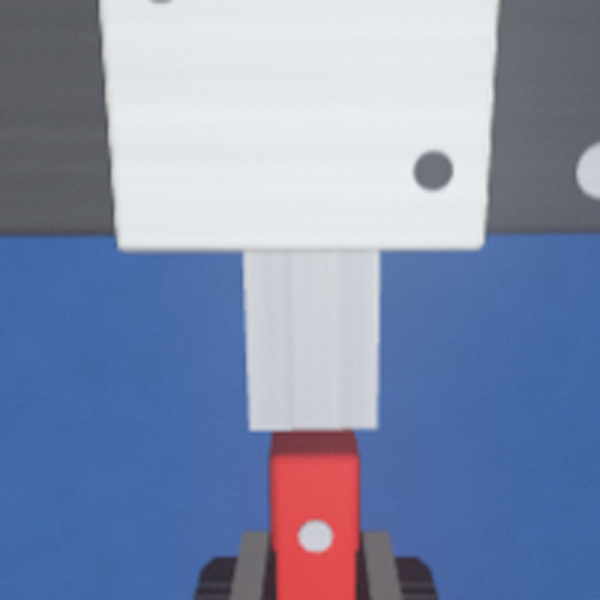

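Emit:
{"name": "arm_command", "arguments": {
  "moves": [
    [[0, 9, -0.8, 0, 10], [0, 9, -0.6, 0, 10], [0, 9, -0.2, 0, 10], [0, 3, 0, 0, 10]]
  ]
}}

```text
time_s: 7.48
tool_pos: [564.6, 20.1, 37.5]
ee_rot: [[0.042, 0.241, 0.97], [-0.003, 0.97, -0.241], [-0.999, 0.007, 0.041]]
ft_force: [-3.6, -21.5, 1.3]
gripper_width: 14.2
```

```bash
python3 - <<'E'
from rel import *
s=status.sense();print(np.round(s['tool_pos'],1),np.round(s['ft_force'],1),s['gripper_width'])
cap('wrist','wrist6')
import cv2
i=cv2.imread('pics/wrist6.png')[50:250,150:350];cv2.imwrite('pics/w6.png',cv2.resize(i,None,fx=3,fy=3,interpolation=cv2.INTER_CUBIC))
E
```

```text
[564.6  20.1  37.5] [ -3.6 -21.5   1.3] 14.168553415377964
```

View pics/w6.png

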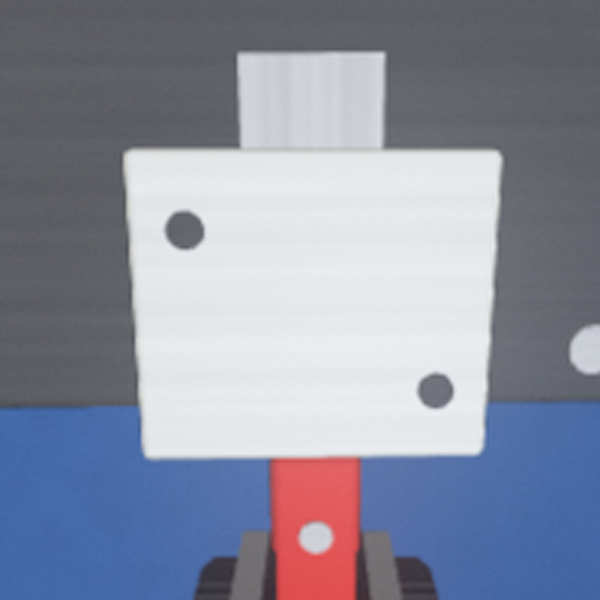

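View pics/wrist6.png

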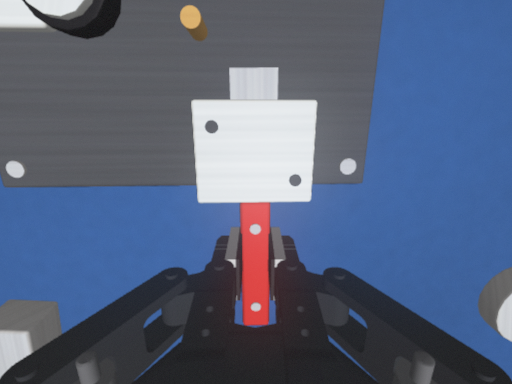

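The blade is home: its end sticks out behind the block (rows 52–150 of the crop), the handle meets the front face, and there's 21 N of reaction. I'll lower it slightly, press, and let go.

Emit:
{"name": "arm_command", "arguments": {
  "moves": [
    [[1, 0.5, 0, 0, 10], [0, 0.5, 0, 0, 10]]
  ]
}}

```text
time_s: 7.7
tool_pos: [564.8, 19.9, 36.8]
ee_rot: [[0.041, 0.237, 0.971], [-0.007, 0.972, -0.237], [-0.999, 0.003, 0.042]]
ft_force: [-1.4, -6.3, -0.6]
gripper_width: 14.0
```

Emit:
{"name": "arm_command", "arguments": {
  "moves": [
    [[0, 0, 0, 0, 40], [0, 0, 0, 0, 40], [0, 0, 0, 0, 40], [0, 0, 0, 0, 40]]
  ]
}}

```text
time_s: 8.03
tool_pos: [565.3, 20.8, 37.1]
ee_rot: [[0.042, 0.237, 0.971], [-0.007, 0.972, -0.236], [-0.999, 0.003, 0.043]]
ft_force: [-0.1, -0.6, 0.9]
gripper_width: 40.5
```

```bash
python3 - <<'E'
from rel import *
s=status.sense();print(np.round(s['tool_pos'],1),np.round(s['ft_force'],1),s['gripper_width'])
cap('wrist','wrist7')
E
```

```text
[565.3  20.8  37.1] [-0.1 -0.6  0.9] 40.49676967486496
```

View pics/wrist7.png

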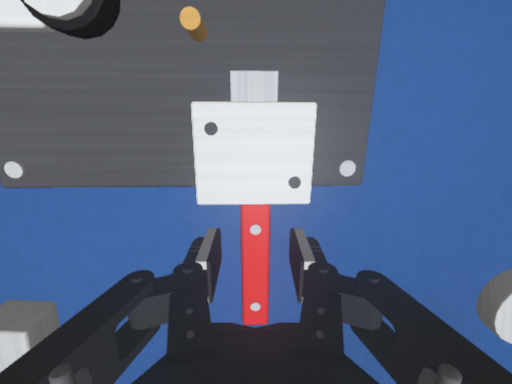

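Emit:
{"name": "arm_command", "arguments": {
  "moves": [
    [[-20, 0, 0, 0, 40], [-30, 0, 0, 0, 40], [-35, 0, 0, 0, 60], [-35, 0, 0, 0, 60]]
  ]
}}

```text
time_s: 8.42
tool_pos: [554.3, 22.6, 152.6]
ee_rot: [[0.025, 0.237, 0.971], [-0.005, 0.972, -0.237], [-1.0, 0.001, 0.025]]
ft_force: [0.1, -0.6, 0.4]
gripper_width: 59.9
```

```bash
python3 - <<'E'
from plan import *
cap('scene','scene8');cap('side','side8');cap('wrist','wrist8')
print(viewer.spot_in('scene','cage_pin')[:1])
plan([563.6,215,140],-35.3,60)
import cv2
def crop(f,x,y,w,h,s,o):
    i=cv2.imread(f'pics/{f}.png')[y:y+h,x:x+w];cv2.imwrite(f'pics/{o}.png',cv2.resize(i,None,fx=s,fy=s,interpolation=cv2.INTER_CUBIC))
crop('scene8',260,90,140,120,5,'e1');crop('side8',185,100,110,110,5,'e2')
E
```

```text
[{'point': [548.9, 217.3, 38.2], 'p': 0.84}]
t 8.62 pos [556.2  22.5 153.2] ang -13.7 turn -21.6 n 5
[[2.6, 37.8, -7.7, 0.075, 60], [2.6, 37.1, -10.5, 0.075, 60], [2.6, 36.2, -13.3, 0.075, 60], [2.6, 35.1, -15.9, 0.075, 60], [2.6, 33.8, -18.5, 0.075, 60]]
```

View pics/e1.png

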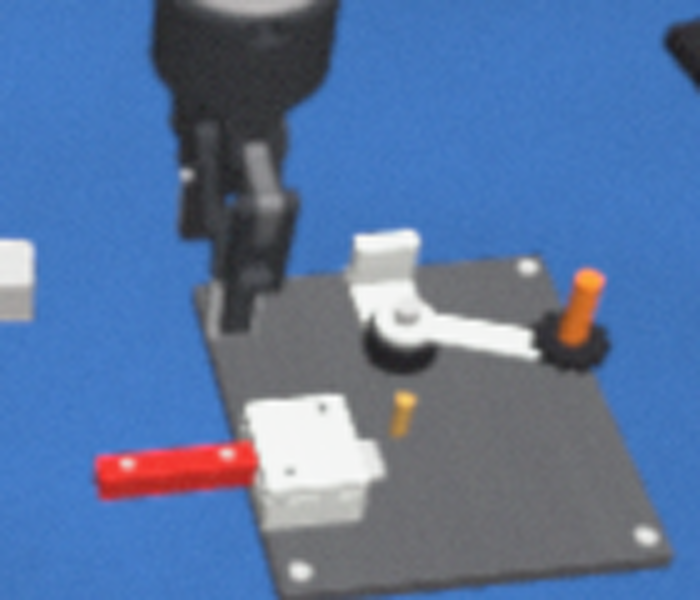

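View pics/e2.png

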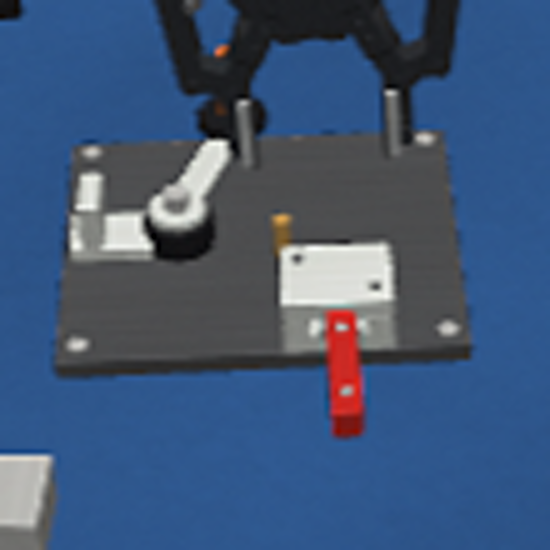

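View pics/wrist8.png

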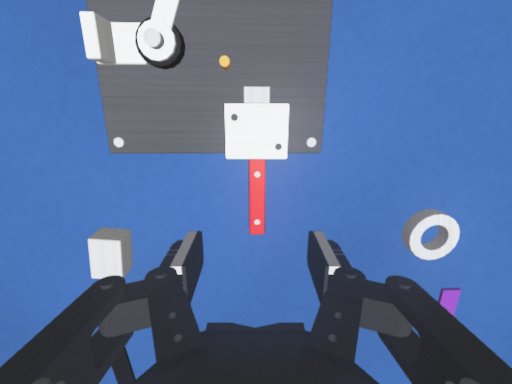

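```bash
python3 - <<'E'
from plan import *
print(pix('scene0',377.7,144.6,85),pix('side0',230.3,109.6,85))
print(pix('scene0',290+550/6.5-.5,125+215/6.5-.5,44),pix('side0',185+323/7-.5,100+160/7-.5,44))
plan([563.6,232,135],-35.3,60)
E
```

```text
[560.98394356 238.2164333   85.        ] [564.24840828 236.83278348  85.        ]
[565.80481364 235.31290178  44.        ] [562.30025599 234.77229982  44.        ]
t 8.62 pos [556.2  22.5 153.2] ang -13.7 turn -21.6 n 6
[[3.0, 34.2, -7.1, 0.063, 60], [3.0, 33.7, -9.2, 0.063, 60], [3.0, 33.1, -11.3, 0.063, 60], [3.0, 32.3, -13.4, 0.063, 60], [3.0, 31.4, -15.4, 0.063, 60], [3.0, 30.4, -17.3, 0.063, 60]]
```

Emit:
{"name": "arm_command", "arguments": {
  "moves": [
    [[3, 34, -7, 0.063, 60], [3, 33.5, -9, 0.063, 60], [3, 33, -11.5, 0.063, 60], [3, 32.5, -13.5, 0.063, 60], [3, 31.5, -15.5, 0.063, 60], [0, 10, -6, 0.063, 60], [0, 0, 0, 0, 60]]
  ]
}}

```text
time_s: 9.2
tool_pos: [557.9, 212.9, 124.7]
ee_rot: [[0.014, 0.598, 0.801], [-0.009, 0.801, -0.598], [-1.0, 0.001, 0.016]]
ft_force: [-0.7, -0.0, -1.2]
gripper_width: 60.3
```

```bash
python3 - <<'E'
from plan import *
print(np.round(status.sense()['ee_rot'],3))
plan([563.4,236,61],-35.3,60)
cap('wrist','wrist9')
print(proj('wrist9',[563.4,236,85]),proj('wrist9',[563.4,236,44]))
E
```

```text
[[ 0.014  0.598  0.801]
 [-0.009  0.801 -0.598]
 [-1.     0.001  0.016]]
t 9.2 pos [557.9 212.9 124.7] ang -36.8 turn 1.5 n 2
[[31.9, 10.9, -4.7, -0.013, 60], [31.9, 10.9, -4.6, -0.013, 60]]
[np.float64(240.3356649114631), np.float64(191.42198224182357)] [np.float64(242.0295336463561), np.float64(176.0172493084169)]
```

View pics/wrist9.png

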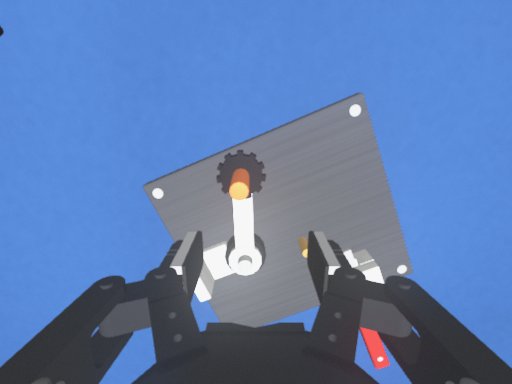

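Emit:
{"name": "arm_command", "arguments": {
  "moves": [
    [[10, 11, -4.7, -0.013, 60], [12, 11, -4.5, -0.013, 60], [3, 0, 0, 0, 60], [0, 0, 0, 0, 60]]
  ]
}}

```text
time_s: 9.58
tool_pos: [561.9, 232.8, 93.7]
ee_rot: [[0.007, 0.57, 0.822], [-0.012, 0.822, -0.57], [-1.0, -0.006, 0.013]]
ft_force: [-1.2, 0.6, -0.1]
gripper_width: 60.6
```

```bash
python3 - <<'E'
from plan import *
plan([563.4,236,60],-35.3,60)
E
```

```text
t 9.58 pos [561.9 232.8  93.7] ang -34.7 turn -0.6 n 1
[[33.7, 3.5, -0.6, 0.01, 60]]
```

Emit:
{"name": "arm_command", "arguments": {
  "moves": [
    [[16, 2, -0.5, 0.01, 60], [16, 1.5, 0, 0, 60], [0, 0, 0, 0, 60]]
  ]
}}

```text
time_s: 9.83
tool_pos: [564.2, 233.5, 60.1]
ee_rot: [[0.007, 0.579, 0.816], [-0.013, 0.816, -0.579], [-1.0, -0.007, 0.013]]
ft_force: [-0.7, 0.3, -0.7]
gripper_width: 59.8
```

```bash
python3 - <<'E'
from plan import *
plan([563.4,236,60],-35.3,60)
cap('wrist','wrist10')
E
```

```text
t 9.83 pos [564.2 233.5  60.1] ang -35.4 turn 0.1 n 1
[[0.1, 1.6, -2.1, -0.001, 60]]
```

View pics/wrist10.png

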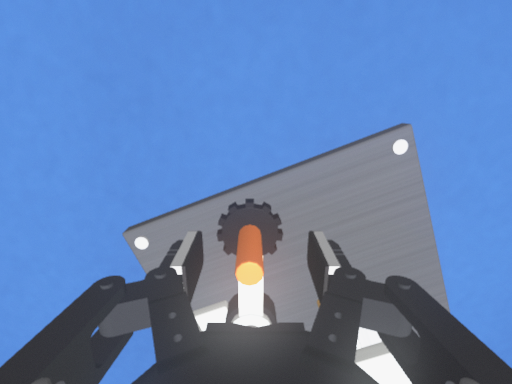

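Pin (top at (249,272)) is between the pads, just left of centre. I'll nudge about 2 mm and close.

Emit:
{"name": "arm_command", "arguments": {
  "moves": [
    [[0, 2, -2, 0, 40], [0, 0, 0, 0, 5], [0, 0, 0, 0, 5], [0, 0, 0, 0, 5], [0, 0, 0, 0, 5], [0, 0, 0, 0, 5]]
  ]
}}

```text
time_s: 10.38
tool_pos: [564.0, 236.1, 63.8]
ee_rot: [[0.008, 0.58, 0.814], [-0.011, 0.815, -0.58], [-1.0, -0.004, 0.013]]
ft_force: [-0.1, 2.6, -4.5]
gripper_width: 12.6
```

```bash
python3 - <<'E'
from plan import *
s=status.sense();p=np.array(s['tool_pos']);R=np.array(s['ee_rot']);print(np.round(p,1),np.round(s['ft_force'],1),s['gripper_width'])
piv=np.array([514.2,166.4]);v=p[:2]-piv;print(np.hypot(*v),np.degrees(np.arctan2(v[1],v[0])),'tool ang',np.degrees(np.arctan2(R[1,2],R[0,2])))
cap('wrist','wrist11')
E
```

```text
[564.  236.1  63.8] [-0.1  2.6 -4.5] 12.591550961125494
85.68548435936961 54.46247246812257 tool ang -35.455793923449065
```

View pics/wrist11.png

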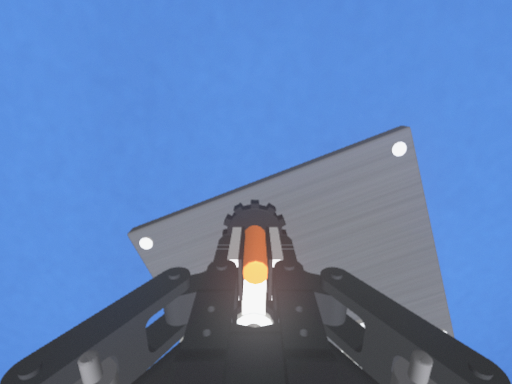

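Emit:
{"name": "arm_command", "arguments": {
  "moves": [
    [[0, -0.3, 6.8, 0.08, 5], [0, -0.3, 6.8, 0.08, 5], [0, -0.3, 6.8, 0.08, 5], [0, -0.3, 6.8, 0.08, 5]]
  ]
}}

```text
time_s: 10.77
tool_pos: [582.7, 217.6, 63.8]
ee_rot: [[0.008, 0.81, 0.586], [-0.011, 0.586, -0.81], [-1.0, -0.001, 0.014]]
ft_force: [0.1, 0.8, -3.4]
gripper_width: 12.6
```

```bash
cat > ang.py <<'E'
from plan import *
s=status.sense();p=np.array(s['tool_pos']);R=np.array(s['ee_rot']);print(np.round(p,1),np.round(s['ft_force'],1),s['gripper_width'],'q6',s['q'][5])
piv=np.array([514.2,166.4]);v=p[:2]-piv;a=np.arctan2(v[1],v[0]);print('r',np.hypot(*v),'cage',1.2-(a+np.radians(14.0)),'tool-a',np.degrees(np.arctan2(R[1,2],R[0,2])-a)+90)
print('tool F',np.round(R.T@s['ft_force'],1))
E
python3 ang.py
```

```text
[582.7 217.6  63.8] [ 0.1  0.8 -3.4] 12.601841741896159 q6 69.25806443977106
r 85.54250875416724 cage 0.3132889045676255 tool-a -0.9472168372993224
tool F [ 3.4  0.5 -0.7]
```

Emit:
{"name": "arm_command", "arguments": {
  "moves": [
    [[0, -0.3, 6.8, 0.08, 5], [0, -0.3, 6.8, 0.08, 5], [0, -0.3, 6.8, 0.08, 5], [0, -0.3, 6.8, 0.08, 5], [0, -0.3, 6.8, 0.08, 5], [0, -0.3, 6.8, 0.08, 5], [0, -0.3, 6.8, 0.08, 5]]
  ]
}}

```text
time_s: 11.35
tool_pos: [599.6, 171.0, 63.8]
ee_rot: [[0.008, 0.999, 0.043], [-0.014, 0.044, -0.999], [-1.0, 0.007, 0.014]]
ft_force: [0.5, 0.9, -4.1]
gripper_width: 11.9
```

```bash
python3 ang.py
```

```text
[599.6 171.   63.8] [ 0.5  0.9 -4.1] 11.927274385279704 q6 98.21075825233365
r 85.4830111728353 cage 0.902283786947359 tool-a -0.5673204316316856
tool F [ 4.1  0.5 -0.9]
```

Emit:
{"name": "arm_command", "arguments": {
  "moves": [
    [[0, -0.3, 6.8, 0.08, 5], [0, -0.3, 6.8, 0.08, 5], [0, -0.3, 5, 0.06, 5]]
  ]
}}

```text
time_s: 11.6
tool_pos: [598.5, 151.3, 63.8]
ee_rot: [[0.008, 0.983, -0.186], [-0.014, -0.185, -0.983], [-1.0, 0.011, 0.013]]
ft_force: [0.8, 1.6, -2.9]
gripper_width: 12.1
```

```bash
python3 ang.py; python3 - <<'E'
from h import *
cap('wrist','wrist12');cap('scene','scene12')
i=cv2.imread('pics/scene12.png')[60:220,260:420];cv2.imwrite('pics/s12.png',cv2.resize(i,None,fx=3.7,fy=3.7,interpolation=cv2.INTER_CUBIC))
E
```

```text
[598.5 151.3  63.8] [ 0.8  1.6 -2.9] 12.12528525278439 q6 109.6568471570059
r 85.61706533501712 cage 1.1331940140820431 tool-a -0.5204141894852512
tool F [ 2.9  0.4 -1.8]
```

View pics/wrist12.png

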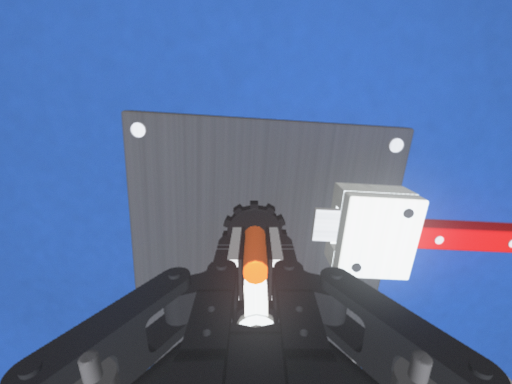

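View pics/s12.png

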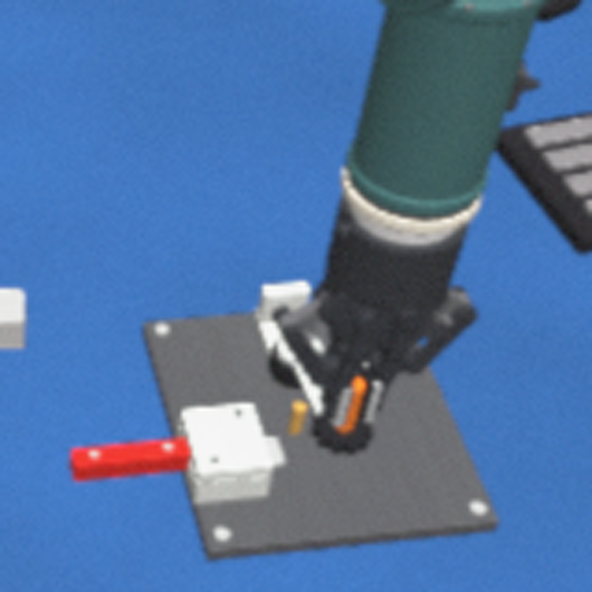

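Emit:
{"name": "arm_command", "arguments": {
  "moves": [
    [[0, 0, 4, 0.05, 5], [0, 0, 2.5, 0.02, 5]]
  ]
}}

```text
time_s: 11.87
tool_pos: [597.3, 145.4, 63.8]
ee_rot: [[0.008, 0.969, -0.248], [-0.014, -0.248, -0.969], [-1.0, 0.011, 0.011]]
ft_force: [-0.0, 2.7, -4.1]
gripper_width: 11.9
```

```bash
python3 ang.py
```

```text
[597.3 145.4  63.8] [-0.   2.7 -4.1] 11.922613518995199 q6 112.76966698055053
r 85.65343733580428 cage 1.2028227458979215 tool-a -0.20403834825954448
tool F [ 4.1 -0.8 -2.7]
```

Emit:
{"name": "arm_command", "arguments": {
  "moves": [
    [[0, 0, 2, 0, 5], [0, 0, 2, 0, 5]]
  ]
}}

```text
time_s: 12.03
tool_pos: [597.1, 144.6, 63.8]
ee_rot: [[0.01, 0.969, -0.246], [-0.009, -0.246, -0.969], [-1.0, 0.012, 0.006]]
ft_force: [2.3, 12.0, -7.4]
gripper_width: 12.4
```

```bash
python3 ang.py
```

```text
[597.1 144.6  63.8] [ 2.3 12.  -7.4] 12.393379547856014 q6 112.21551723485487
r 85.68706327823281 cage 1.2133796536673809 tool-a 0.5190010845904425
tool F [  7.3  -0.8 -12.2]
```

Emit:
{"name": "arm_command", "arguments": {
  "moves": [
    [[0, 0, 2.5, 0, 5], [0, 0, 2.5, 0, 5]]
  ]
}}

```text
time_s: 12.2
tool_pos: [597.1, 144.6, 63.8]
ee_rot: [[0.013, 0.97, -0.243], [-0.002, -0.243, -0.97], [-1.0, 0.013, -0.002]]
ft_force: [2.2, 10.9, -6.5]
gripper_width: 12.3
```

```bash
python3 ang.py; python3 - <<'E'
from h import *
cap('wrist','wrist13');cap('scene','scene13');cap('side','side13')
a=cv2.imread('pics/scene13.png')[60:220,260:420];b=cv2.imread('pics/side13.png')[60:220,160:320]
cv2.imwrite('pics/s13.png',cv2.resize(np.hstack([a,b]),None,fx=2.5,fy=2.5,interpolation=cv2.INTER_CUBIC))
E
python3 ang.py
```

```text
[597.1 144.6  63.8] [ 2.2 10.9 -6.5] 12.317727403389398 q6 111.49959389042839
r 85.67451823659367 cage 1.2124918462157823 tool-a 0.6596085844871311
tool F [  6.5  -0.6 -11.1]
[597.1 144.7  63.8] [ 1.4 10.6 -7.2] 12.126253122803503 q6 111.51000922475578
r 85.691743354389 cage 1.212221903689834 tool-a 0.6472490835724329
tool F [  7.2  -1.3 -10.6]
```

View pics/s13.png

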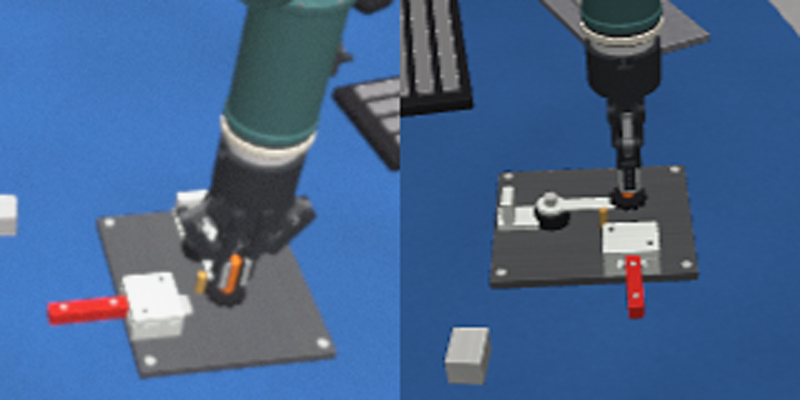

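View pics/wrist13.png

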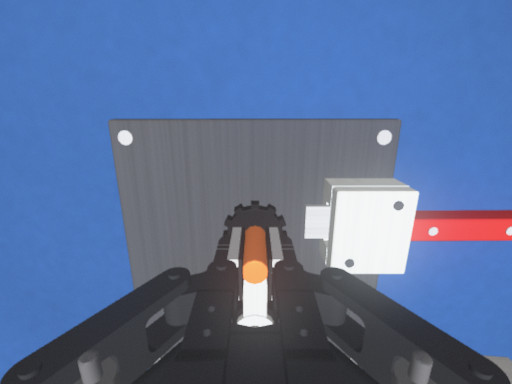

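The cage arm lies along the fixture's +x against the brass peg. A further 5 mm of commanded push moved nothing, and the reaction held at about 11 N. The blade is still home, so I'm handing in.

```bash
python3 -c "
from workcell import arm
print(arm.sign_off())"
```

```text
the job is handed in; nothing more can be done
None
```

The job is done and handed in at about 12.4 s. The red blade is home in the slot and released, and the gripper is still holding the cage arm at its end stop.

- **Blade:** I pushed it in until the handle met the block, with about 21 N of reaction. The wrist pictures before and after release, and the later views, show the handle against the block and the blade's end sticking out behind it.
- **Cage arm:** I gripped the orange pin and swung the arm round its arc. At the end, 5 mm more of commanded push moved the pin 0 mm, with a steady 11 N or so on the tool, against a spring of about 6 N. The side view shows the arm lying along the fixture's +x at the brass peg.
- **Disagreements:** The angle worked out from the tool position was 1.212 rad against the nominal 1.2, about 1 mm at the pin and within the calibration error. Halfway through the swing the force reading was only about 1 N, well below what the spring should give. I didn't find out why, but the pin was still in the grip in the next picture.
- **Bystanders:** The path kept clear of the yellow blade and the other things. I did not check each of their positions at the end.

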